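Balance the chest lid upright for fitting its stay

ROBOT

A 6-joint arm with a two-finger parallel gripper is mounted at the origin on a cart in front of the work surface, level with it; the furniture and walls round the work are solid. World frame = base frame: x ahead of the robot, y to its left, z up, the work surface at z = 0. Lengths are in m, angles in rad, forces in N, time in s.
With the tool pointing down it reaches from about 0.3 to 0.775 m from the base axis. Payload 14.6 kg.
Tool frame: the origin (TCP) lies between the finger pads; the fingertips stand 19 mm ahead of it and the grasp point (between the pads) is the TCP (ctrl.finger_overhang is the distance from the TCP to the fingertips, in m); z points along the fingers, y is the direction in which the jaws open and shut (so a half turn about z gives the same grasp; the last joint's range is limited). The gripper opens to 94 mm and grips with 3 to 60 N. Pads are 16 mm wide; open, the fingers measure 119 mm over their backs; the gripper's body (75 mm by 177 mm) begins 78 mm behind the grasp point.
Start: joints at [-1.303, 0.3, 1.521, -0, 1.321, -0.067], TCP at [0.181, -0.519, 0.224] pointing down, gripper open.
Joint ranges: [-3.03, 3.03], [-0.79, 2.21], [0.23, 2.52], [-1.04, 4.18], [0, 3.07], [-2.55, 2.55]. Speed limits (rad/s): [2.22, 2.22, 2.57, 3.14, 3.14, 3.14].

INTERFACE

Orientations are given as [roll, pitch, yaw] about the fixed x, y, z axes, in that order (R = Rz(yaw) Ry(pitch) Rx(roll)).
In Python, from station import ctrl gives the robot as it stands.
- The arm moves only by the tool send_rows, never from a script. Its argument "series" is a list of rows, each a list of 7 numbers: the turn, a rotation vector about the tool's x, y, z in degrees, then the shift along the tool's x, y, z in m, then the gripper's target within -1 to 1 (fully open at 1, half-way at 0, shut at -1). A call has 1 to 8 rows; each row is the pose to reach, as a shift and turn from the pose commanded when the call began, along the tool's axes at that moment; what a row does not reach only later rows make up. A row lasts 1/10 s, in which the tool goes at most 50 mm and 8.59 degrees, less where a joint would pass 70% of its speed; a pose out of reach is approached as far as the arm can. A call with a gripper value outside its range is refused whole. The fingers move at their own pace and stop on an object; "force" is the grip in N (left out, the last holds). Time passes only in rows, so rows that repeat a pose let the fingers close. It gives the time, the measured TCP pose, the force and the opening at its end, in the units of the state.
- ctrl.get_obs(): the state, without advancing time (a new reading comes with each control period).
- ctrl.camera(name): name is "scene" or "top" or "wrist"; returns a dict with "pixels" (480x640x3 uint8, red, green, blue), "z_map" (480x640 float32, m along the optical axis (not along the pixel's ray), 0 where there is no reading), "fov_y" (degrees; the focal length in pixels is half the picture's height over the tangent of half this angle, whatever the lens; pixels are square), "cx", "cy" (the principal point, pixels), "R" (3x3) and "t" (3): a world point X has camera coordinates R X + t. Camera axes: x right, y down, z forward; pixel columns grow to the right and rows downward; lengths in m; the calibration is good to about 2 mm. A picture is of the moment at which its call begins.
- ctrl.hand_in(): hands the job in, once; it reports no verdict.
The state is a dict: "time_s": time; "qpos": joint angles; "joint_vel": joint speeds; "tau": joint torques, N m; "ee_pos": TCP position; "eef_rot": TCP orientation; "force": force on the tool from outside, world axes, zero at the start; "moment": the same for the moment, N m; "grip_width": finger opening in m.
Only numpy, scipy, OpenCV 4.12 (cv2) and the standard library are available. Lean on these libraries where they do the work, as an engineer would, in place of code of your own. Each camera call takes 0.05 s, during which the arm holds its last target.

TASK

I want to tighten the stay on the little wooden chest's lid. First take the jar off the lid and stand it upright, wholly on the round cork coaster. Then take the lid by its wooden cross-pull, swing it up to the balance point where it stands upright and would fall neither way, without letting it go over backwards, and finish while still gripping it there, steady; leave the cups and the scraper pen where they are.

Things in the scene. Friction and masses are not known exactly. Their poses are not given: they have to be found in the camera images.
- chest: small open-topped wooden chest, fixed to the bench, 160 (x) x 180 (y) x 78 mm high; with its lid shut the flat lid top is 89 mm above the bench. Origin: centre of its underside, on the bench top. x points from the front (pull side) to the back (hinge side), y along the hinge, z up. It carries the lid. It stands at a different place and yaw each time.
- lid (a joint): angle of the hinged wooden lid, rad: 0 = shut, grows as its front edge rises; 1.571 = lid upright, its balance point (the lid's centre of mass lies in its mid-plane, as does the hinge axis); stop at 2.4 (fallen open backwards). The hinge turns almost without friction: let go, the lid falls shut or falls open. The lid is 180 mm wide, 10 mm thick, about 0.3 kg.
- lid_hinge (a point): point on the hinge axis, half-way along it, at the chest's back edge, 84 mm above the bench; axes as the lid's: at joint 0 they equal those of the chest; y is the hinge axis.
- lid_pull (a point): centre of the lid's pull: a dark wooden dowel 24 mm in diameter and 40 mm long, lying parallel to the hinge axis (along y), on a 25 mm long, 12 mm thick brass stem that stands out from the middle of the lid's front edge. It lies 185 mm from the hinge axis in the lid's mid-plane: 84 mm above the bench when shut, 269 mm when the lid is upright. Gripped by its two flat ends (40 mm apart, fingers closing along y) it can pivot between the fingers while the lid swings.
- jar_centre (a point): centre (half-way up) of the small plastic screw-cap jar that stands on the shut lid: 70 mm high, body 45 mm in diameter for the lower 52 mm, cap 35 mm in diameter above; about 0.12 kg; z is its upright axis.
- jar: the same jar; origin at the centre of its underside.
- coaster: round cork coaster fixed on the bench to the left of the chest, 110 mm in diameter, 5 mm thick; origin at the centre of its underside. Place varies.
- cup_01: porcelain teacup with handle, 114x143x62 mm, bystander; origin at its underside.
- cup_02: porcelain bowl, 114x116x56 mm, bystander; origin at its underside.
- scraper: slim steel scraper pen 118 mm long lying on the bench beyond the coaster, bystander; origin at the centre of its underside.
Mind the look-alikes: they are no part of the job. Leave any green look-alike of the jar alone.

How it is judged:
On the way, in this order (a step that is already met when the one before it is completed fails the run):
1. the jar stands upright on the coaster, released, with the lid still shut (horizontal distance between jar_centre and coaster below 0.033 m and angle between jar_centre's own z axis and vertical below 0.1 rad and height (world z) of jar_centre below 0.05 m and linear speed of jar below 0.02 m/s and contact force between the fingers and jar below 0.1 N and value of joint lid below 0.15 rad), for 0.2 s.
2. the lid is gripped at its balance point and steady for a second (value of joint lid between 1.5008 and 1.6408 rad and velocity of joint lid between -0.1 and 0.1 rad/s and contact force between the fingers and chest above 1 N), for 1 s.
At the end, for the whole second after the job is handed in: the lid is upright within 0.07 rad (4 degrees) of its balance point, turning slower than 0.1 rad/s, with the fingers gripping it (over 1 N); the jar stands upright and released on the cork coaster, its axis within 33 mm of the coaster's centre (wholly on it) (all of step 2 and horizontal distance between jar_centre and coaster below 0.033 m and angle between jar_centre's own z axis and vertical below 0.1 rad and height (world z) of jar_centre below 0.05 m and linear speed of jar below 0.02 m/s and contact force between the fingers and jar below 0.1 N); the arm keeps its last pose, push and grip.
It fails at once if the lid goes over backwards (more than 0.35 rad past upright) (value of joint lid above 1.9208 rad).
It fails at once if the jar is tipped over (angle between jar_centre's own z axis and vertical above 0.8 rad).
It fails at once if a bystander (cup, bowl or pen) is shifted more than 30 mm (distance of any of cup_01, cup_02, scraper from where it was at the start of the episode above 0.03 m).
It also fails if it takes over 51 s, if anything falls off the work surface, if the arm or the gripper's body presses on something with over 40 N, if the wrist force passes 120 N, or if a joint passes its speed limit or range.

## Working session

There is one attempt and no reset: what is moved stays moved. The work goes in short steps, Python scripts to look and compute and a tool call to move; the robot and the scene stay as the last step left them, time stands still between calls to the robot, and variables do not carry over. Pictures are saved under pics/ and viewed, and the job is handed in when it is done.

Besides the shell and the picture viewer there is one more tool, called after "Emit:" as name(argument=value, ...) on one line, values as JSON. send_rows: Moves the arm, as the interface text tells. Its arguments: {"type":"object","properties":{"series":{"type":"array"},"force":{"type":"number"}},"required":["series"]}

```bash
ls; mkdir -p pics
cat > h.py <<'E'
import numpy as np, cv2
from station import ctrl
def shot(n,f):
    c=ctrl.camera(n); cv2.imwrite(f'pics/{f}.png',c['pixels'][:,:,::-1]); np.savez(f'pics/{f}.npz',**c); return c
def load(f): return dict(np.load(f'pics/{f}.npz'))
def P(c,u,v,z=None):
    f=240/np.tan(np.radians(float(c['fov_y']))/2)
    if z is None: z=c['z_map'][int(round(v)),int(round(u))]
    p=np.array([(u-c['cx'])/f*z,(v-c['cy'])/f*z,z]); return c['R'].T@(p-c['t'])
def ray(c,u,v,h):
    o=-c['R'].T@c['t']; d=P(c,u,v,1.0)-o; return o+d*(h-o[2])/d[2]
E
python3 - <<'E'
from h import *
for n in ['scene','top']: shot(n,n+'0')
o=ctrl.get_obs(); print({k:np.round(v,3) for k,v in o.items()}, ctrl.finger_overhang)
E
```

```text
pics
{'time_s': np.float64(0.1), 'qpos': array([-1.303,  0.3  ,  1.522,  0.   ,  1.321, -0.067]), 'joint_vel': array([ 0.001, -0.003, -0.003, -0.001,  0.   ,  0.   ]), 'tau': array([ 1.0000e-03, -5.3264e+01, -3.5329e+01,  7.1000e-02,  2.4000e-02,
       -0.0000e+00]), 'ee_pos': array([ 0.181, -0.519,  0.224]), 'eef_rot': array([-3.141, -0.   ,  0.335]), 'force': array([-0.161, -0.752,  0.438]), 'moment': array([-0.01 , -0.015, -0.001]), 'grip_width': np.float64(0.094)} 0.019
```

View pics/scene0.png

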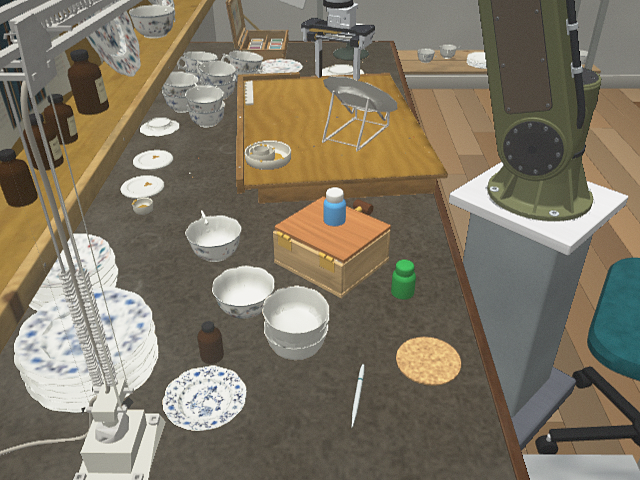

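View pics/top0.png

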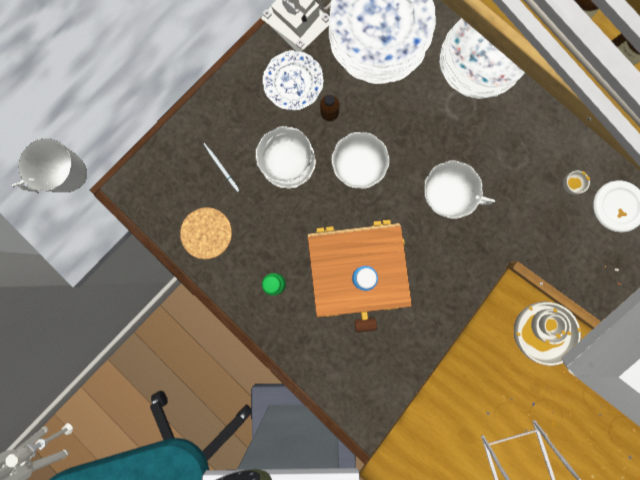

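The top picture shows the blue jar with a white cap on the lid at (366,278). It also shows a green look-alike jar on the bench at (273,284), a brown bottle at (330,107), the coaster at (206,233), and the pull at (366,324). I choose the blue one, because it stands on the lid. Next I measure and check it in a close crop.

Run:
```python
from h import *
c=load('top0'); print(c['fov_y'],-c['R'].T@c['t'])
for n,u,v in [('jarcap',366,278),('pull',366,325),('coaster',206,233),('green',273,284),('lidTL',311,238),('lidTR',398,228),('lidBL',320,312),('lidBR',407,302),('cup1',453,188),('pen',222,167)]:
    print(n,np.round(P(c,u,v),4))
im=c['pixels'][:,:,::-1]
# coaster centroid
hsv=cv2.cvtColor(im.copy(),cv2.COLOR_BGR2HSV)
m=np.zeros((480,640),bool); m[200:265,172:240]=True
m&=(hsv[...,1]>90)&(hsv[...,2]>120)
v,u=np.nonzero(m); pts=np.c_[u,v].astype(np.float32); (cc,r)=cv2.minEnclosingCircle(pts); print(cc,r,u.mean(),v.mean(),m.sum()); print('coaster',ray(c,*cc,0.005), ray(c,u.mean(),v.mean(),.005), ray(c,cc[0]+r,cc[1],.005))
# jar cap
m=np.zeros((480,640),bool); m[255:300,345:390]=True
m&=(hsv[...,1]<60)&(hsv[...,2]>150); v,u=np.nonzero(m); print('cap',u.mean(),v.mean(),m.sum(),ray(c,u.mean(),v.mean(),.159))
crop=cv2.resize(im[200:345,290:430],None,fx=4,fy=4,interpolation=cv2.INTER_CUBIC); cv2.imwrite('pics/crop0.png',crop)
```

```text
56.88428446957607 [ 0.54507686 -0.11594116  0.93463234]
jarcap [ 0.5416 -0.1743  0.1622]
pull [ 0.4544 -0.1761  0.0986]
coaster [0.6442 0.149  0.0072]
green [ 5.34e-01 -3.00e-04  7.04e-02]
lidTL [ 0.6201 -0.0773  0.0895]
lidTR [ 0.6344 -0.2435  0.0925]
lidBL [ 0.4794 -0.091   0.0883]
lidBR [ 0.4945 -0.255   0.0902]
cup1 [ 0.7253 -0.3756  0.0051]
pen [0.7852 0.1137 0.009 ]
(205.8648681640625, 233.1351318359375) 26.439401626586914 205.46117867165574 232.79653882132834 2138
coaster [0.64412856 0.14989306 0.005     ] [0.64487571 0.15075611 0.005     ] [0.64256433 0.0933906  0.005     ]
cap 366.27906976744185 277.88081395348837 344 [ 0.54174813 -0.1749934   0.159     ]
```

View pics/crop0.png

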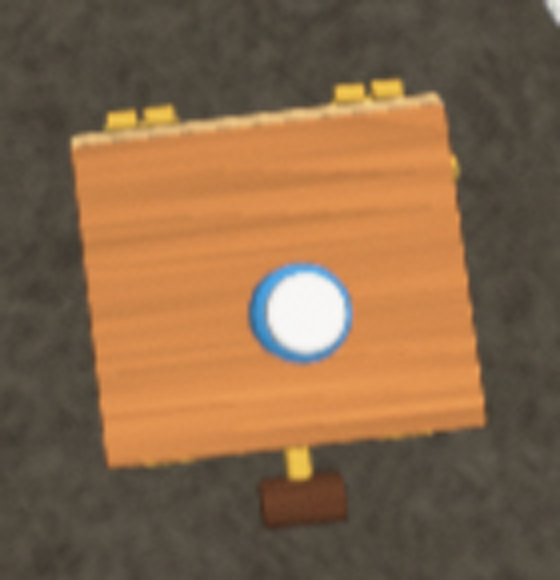

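The crop confirms a blue body and white cap with its centre at crop (305,313). The lid's front corners are at (108,466) and (485,425), and the dowel is centred at (304,499).

Run:
```python
from h import *
c=load('top0')
q=lambda a,b,h: ray(c,290+(a+.5)/4-.5,200+(b+.5)/4-.5,h)
FL=q(108,466,.089);FR=q(485,425,.089);BL=q(75,147,.089);BR=q(441,103,.089)
print(FL,FR,BL,BR); 
for a,b in [(FL,FR),(BL,BR),(FL,BL),(FR,BR)]: print(np.linalg.norm(a-b),np.degrees(np.arctan2(*(a-b)[1::-1])))
F=(FL+FR)/2; pull=q(304,499,.09); print('pull',pull)
y=(FL-FR)/np.linalg.norm(FL-FR); yaw=np.arctan2(-y[0],y[1]); x=np.array([np.cos(yaw),np.sin(yaw)]); print('yaw',yaw)
print('hinge via pull',pull[:2]+.185*x,'via front',F[:2]+.160*x,'via back',((BL+BR)/2)[:2])
# depth points
m=c['z_map']
pts=[]
for v in range(300,345):
  for u in range(340,395):
    p=P(c,u,v)
    if .06<p[2]<.12 and (p[:2]-F[:2])@x<-.02: pts.append(p)
pts=np.array(pts); d=(pts[:,:2]-F[:2]); X=d@x; Y=d@np.array([-x[1],x[0]]); print(len(pts),X.min(),X.max(),Y.min(),Y.max(),pts[:,2].max())
```

```text
[ 0.47193823 -0.08443487  0.089     ] [ 0.48701366 -0.2621005   0.089     ] [ 0.6234447  -0.07226972  0.089     ] [ 0.63974423 -0.24777634  0.089     ]
0.17830408220293037 94.8500919962974
0.1762618687461047 95.30591457270694
0.1519940896786179 -175.4093093293484
0.1534008126165685 -174.64206525883753
pull [ 0.45468442 -0.17604741  0.09      ]
yaw 0.08465007436001407
hinge via pull [ 0.63902199 -0.16040584] via front [ 0.63890303 -0.15973984] via back [ 0.63159447 -0.16002303]
180 -0.036750808600496086 -0.020131850094210025 -0.020438320939924783 0.01975130481320598 0.1015952761230223
```

Run:
```python
from h import *
c=load('scene0')
for n,u,v in [('bowlL',335,90),('bowl',365,95),('bowlR',390,105),('foot',330,140),('foot2',360,148),('board',300,110),('boardedge',340,188),('grip',340,45),('elbow',560,150)]:
    print(n,np.round(P(c,u,v),3))
for f in('scene0','top0'):
    c=load(f); V,U=np.mgrid[0:480,0:640]; z=c['z_map']; ff=240/np.tan(np.radians(float(c['fov_y']))/2)
    p=np.stack([(U-c['cx'])/ff*z,(V-c['cy'])/ff*z,z],-1).reshape(-1,3); p=(p-c['t'])@c['R']; p=p[z.ravel()>0]
    for x in np.arange(0.1,.9,.1):
        print(f,round(x,1),[ (lambda s: round(float(s.max()),2) if len(s) else None)(p[(abs(p[:,0]-x)<.05)&(abs(p[:,1]-y)<.05)&(p[:,2]<.6)][:,2]) for y in np.arange(-.7,.31,.1)])
```

```text
bowlL [ 0.194 -0.513  0.181]
bowl [ 0.181 -0.42   0.189]
bowlR [ 0.117 -0.388  0.152]
foot [ 0.254 -0.471  0.072]
foot2 [ 0.223 -0.393  0.065]
board [ 0.158 -0.689  0.063]
boardedge [ 0.362 -0.331  0.029]
grip [-5.200e-01 -1.177e+00  1.000e-03]
elbow [0.208 0.11  0.229]
scene0 0.1 [0.07, 0.07, 0.4, 0.35, 0.07, 0.07, 0.06, 0.48, 0.41, 0.0, -0.23]
scene0 0.2 [0.07, 0.4, 0.41, 0.35, 0.07, 0.07, 0.48, 0.5, 0.49, -0.0, None]
scene0 0.3 [0.08, 0.07, 0.12, 0.07, 0.07, 0.07, 0.49, 0.49, None, None, None]
scene0 0.4 [0.08, 0.09, 0.1, 0.46, 0.47, 0.09, 0.0, 0.0, 0.0, None, None]
scene0 0.5 [0.0, 0.09, 0.1, 0.48, 0.48, 0.16, 0.09, 0.07, 0.0, 0.0, None]
scene0 0.6 [0.26, 0.0, 0.08, 0.0, 0.09, 0.16, 0.09, 0.07, 0.01, 0.01, 0.0]
scene0 0.7 [0.36, 0.26, 0.0, 0.06, 0.06, 0.09, 0.1, 0.1, 0.01, 0.01, 0.0]
scene0 0.8 [0.46, 0.34, 0.26, 0.06, 0.06, 0.06, 0.1, 0.09, 0.01, 0.0, 0.0]
top0 0.1 [None, None, None, None, None, 0.01, 0.01, 0.01, 0.01, 0.0, -0.23]
top0 0.2 [0.07, 0.07, 0.19, 0.16, 0.07, 0.07, 0.01, 0.23, 0.2, 0.0, -0.74]
top0 0.3 [0.07, 0.07, 0.11, 0.07, 0.07, 0.07, 0.01, 0.01, None, -0.74, -0.74]
top0 0.4 [0.0, 0.1, 0.11, 0.54, 0.52, 0.1, 0.01, 0.01, 0.01, None, -0.74]
top0 0.5 [0.01, 0.09, 0.1, 0.55, 0.52, 0.16, 0.09, 0.08, 0.01, 0.01, None]
top0 0.6 [0.02, 0.01, 0.09, 0.6, 0.6, 0.16, 0.1, 0.07, 0.01, 0.01, 0.01]
top0 0.7 [0.02, 0.24, 0.01, 0.6, 0.6, 0.09, 0.1, 0.1, 0.01, 0.01, 0.01]
top0 0.8 [0.01, 0.25, 0.26, 0.06, 0.6, 0.06, 0.1, 0.1, 0.01, 0.01, 0.01]
```

Run:
```python
from h import *
for f in('scene0','top0'):
    c=load(f); V,U=np.mgrid[0:480,0:640]; z=c['z_map']; ff=240/np.tan(np.radians(float(c['fov_y']))/2)
    p=np.stack([(U-c['cx'])/ff*z,(V-c['cy'])/ff*z,z],-1); p=(p-c['t'])@c['R']
    m=(z>0)&(p[...,0]>.3)&(p[...,0]<.85)&(p[...,1]<-.1)&(p[...,1]>-.5)&(p[...,2]>.2)&(p[...,2]<.8)
    v,u=np.nonzero(m); print(f,len(u)); 
    im=c['pixels'][:,:,::-1].copy(); im[m]=(0,0,255); cv2.imwrite(f'pics/{f}m.png',im)
    if len(u): q=p[m]; print(u.min(),u.max(),v.min(),v.max(),q.min(0),q.max(0))
    for a in range(0,len(u),max(1,len(u)//12)): print(u[a],v[a],np.round(p[v[a],u[a]],2))
```

```text
scene0 369
102 306 0 166 [ 0.44676247 -0.49981918  0.21764097] [ 0.8499855  -0.34552565  0.47749882]
278 0 [ 0.49 -0.38  0.48]
281 1 [ 0.49 -0.37  0.48]
288 2 [ 0.47 -0.37  0.47]
297 3 [ 0.47 -0.35  0.47]
295 5 [ 0.46 -0.36  0.47]
299 8 [ 0.46 -0.35  0.46]
110 143 [ 0.83 -0.49  0.26]
112 145 [ 0.84 -0.48  0.26]
116 147 [ 0.82 -0.5   0.24]
110 151 [ 0.85 -0.47  0.25]
115 154 [ 0.83 -0.49  0.23]
111 158 [ 0.85 -0.47  0.24]
112 163 [ 0.85 -0.47  0.23]
top0 16686
493 639 0 425 [ 0.40023467 -0.49982682  0.21625952] [ 0.84999153 -0.25328458  0.63258152]
493 0 [ 0.77 -0.25  0.59]
552 12 [ 0.73 -0.28  0.63]
529 25 [ 0.74 -0.28  0.6 ]
568 39 [ 0.73 -0.31  0.59]
543 56 [ 0.72 -0.29  0.59]
619 73 [ 0.68 -0.32  0.63]
616 89 [ 0.67 -0.32  0.62]
628 111 [ 0.67 -0.35  0.59]
624 305 [ 0.51 -0.4   0.49]
637 339 [ 0.48 -0.38  0.54]
619 359 [ 0.47 -0.36  0.53]
611 379 [ 0.45 -0.36  0.53]
637 423 [ 0.4 -0.4  0.5]
```

Run:
```python
from h import *
shot('wrist','w0')
a=cv2.imread('pics/scene0.png')[0:110,230:430]; b=cv2.imread('pics/top0.png')[260:480,440:640]
a=cv2.resize(a,(800,440)); cv2.imwrite('pics/ca.png',a); cv2.imwrite('pics/cb.png',cv2.resize(b,(600,660))[:600])
```

```text
(no output)
```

View pics/ca.png

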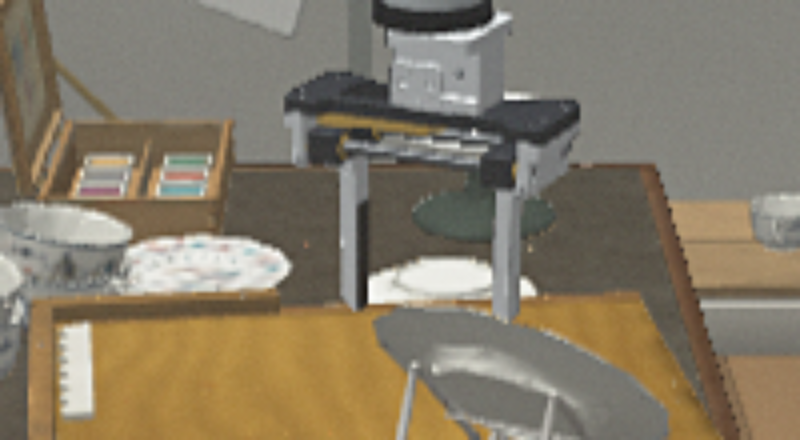

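View pics/cb.png

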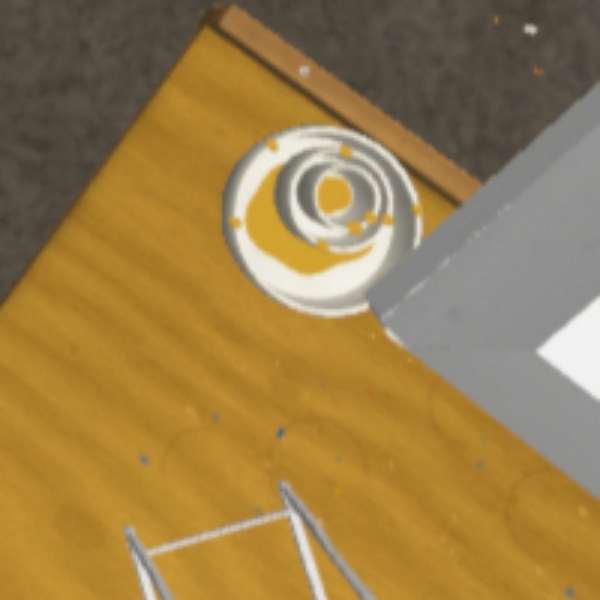

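View pics/w0.png

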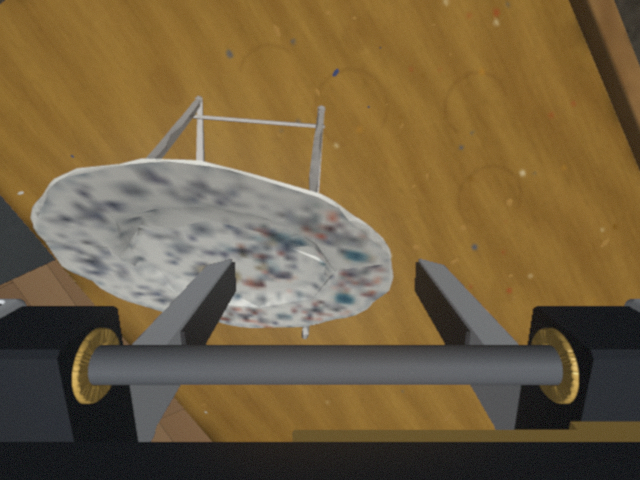

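There is an obstacle above the right-hand side. A grey lamp box has its near corner at top pixel (570,365), around (0.45,−0.35) and z ≥ 0.46. The wrist picture shows a plate on a stand just under the fingers, with its rim at about 0.19. So I retract towards the base first, then sweep round at a small radius.

Emit:
send_rows(series=[[0,0,0,0,-0.02,-0.03,1],[0,0,0,0,-0.05,-0.05,1],[0,0,0,0,-0.08,-0.06,1],[0,0,0,0,-0.11,-0.06,1],[0,0,0,0,-0.14,-0.06,1],[0,0,0,0,-0.17,-0.06,1],[0,0,0,0,-0.18,-0.06,1],[0,0,0,0,-0.18,-0.06,1]])

```text
time_s: 0.95
ee_pos: [0.1215, -0.3492, 0.2849]
eef_rot: [3.14, 0.0, 0.335]
force: [0.4, -0.1, 0.8]
grip_width: 0.0941
```

Emit:
send_rows(series=[[0,0,2,0.035,0,0,1],[0,0,4,0.07,-0.007,0,1],[0,0,6,0.1,-0.014,0,1],[0,0,8,0.132,-0.024,0,1],[0,0,10,0.16,-0.037,0,1],[0,0,12,0.189,-0.052,0,1],[0,0,14.2,0.216,-0.07,0,1],[0,0,14.2,0.241,-0.09,0,1]])

```text
time_s: 1.75
ee_pos: [0.3213, -0.1847, 0.2842]
eef_rot: [-3.141, 0.0, 0.086]
force: [0.9, -0.6, 0.9]
grip_width: 0.0936
```

Emit:
send_rows(series=[[0,0,0,0.04,0.002,0,1],[0,0,0,0.08,0.004,0,1],[0,0,0,0.12,0.005,0,1],[0,0,0,0.16,0.007,0,1],[0,0,0,0.2,0.009,0,1],[0,0,0,0.22,0.009,0,1],[0,0,0,0.22,0.009,0.03,1],[0,0,0,0.22,0.009,0.05,1]])

```text
time_s: 2.55
ee_pos: [0.5407, -0.1751, 0.2315]
eef_rot: [-3.141, 0.002, 0.088]
force: [-1.2, -0.5, -0.5]
grip_width: 0.094
```

Run:
```python
from h import *
c=shot('wrist','w1'); o=ctrl.get_obs(); print(o['ee_pos'],o['eef_rot'])
s=shot('scene','s1')
```

```text
[ 0.53951881 -0.1748336   0.22849277] [-3.13861859  0.0059749   0.0872362 ]
```

View pics/w1.png

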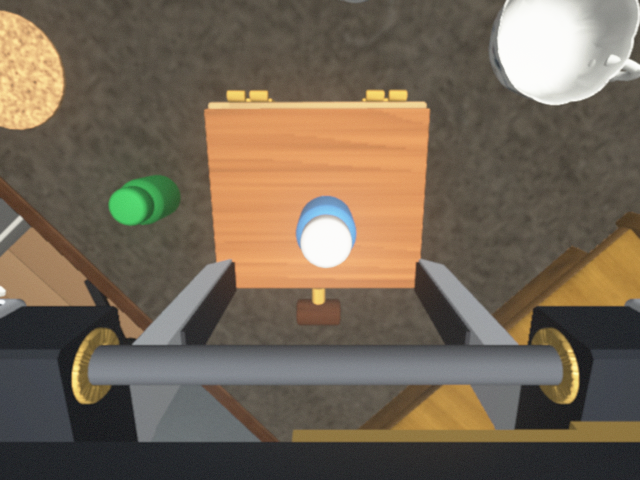

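View pics/s1.png

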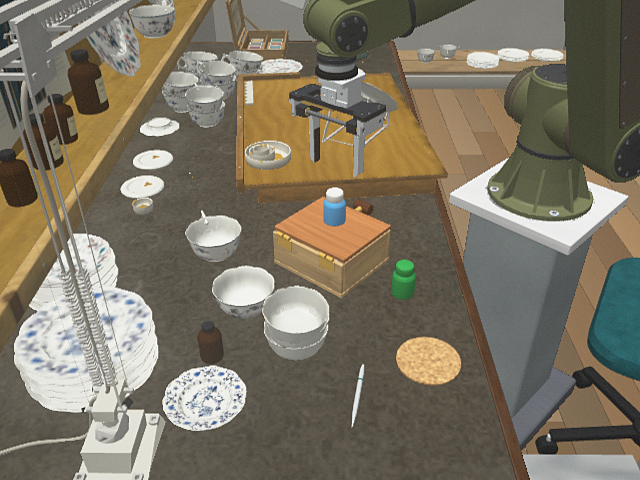

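The wrist picture shows the blue jar's white cap at (326,242), centred between the open fingers, with the chest square to the gripper. The scene picture shows clear space around it. I go down and grip.

Emit:
send_rows(series=[[0,0,0,0,0,0.03,1],[0,0,0,0,0,0.06,1],[0,0,0,0,0,0.09,1],[0,0,0,0,0,0.105,1],[0,0,0,0,0,0.115,1],[0,0,0,0,0,0.115,1],[0,0,0,0,0,0.115,1]])

```text
time_s: 3.35
ee_pos: [0.5402, -0.1754, 0.1205]
eef_rot: [3.141, -0.001, 0.087]
force: [-0.3, -0.9, 0.8]
grip_width: 0.0938
```

Emit:
send_rows(series=[[0,0,0,0,0,0,-0.3],[0,0,0,0,0,0,-0.3],[0,0,0,0,0,0,-0.5],[0,0,0,0,0,0,-0.5],[0,0,0,0,0,0,-0.5],[0,0,0,0,0,0,-0.5],[0,0,0,0,0,0,-0.5]], force=15)

```text
time_s: 4.05
ee_pos: [0.5396, -0.1751, 0.1195]
eef_rot: [3.142, -0.0, 0.087]
force: [0.1, -0.4, 0.4]
grip_width: 0.0438
```

Emit:
send_rows(series=[[0,0,0,0,0,-0.01,-0.5],[0,0,0,0,0,-0.03,-0.5],[0,0,0,0,0,-0.06,-0.5],[0,0,0,0,0,-0.09,-0.5],[0,0,0,0,0,-0.11,-0.5],[0,0,0,0,0,-0.12,-0.5],[0,0,0,0,0,-0.12,-0.5]])

```text
time_s: 4.75
ee_pos: [0.5398, -0.1752, 0.2407]
eef_rot: [3.141, -0.002, 0.087]
force: [0.4, -0.6, -1.6]
grip_width: 0.0435
```

Emit:
send_rows(series=[[0,0,0,0.012,-0.03,0,-0.5],[0,0,0,0.029,-0.07,0,-0.5],[0,0,0,0.046,-0.11,0,-0.5],[0,0,0,0.062,-0.15,0,-0.5],[0,0,0,0.079,-0.19,0,-0.5],[0,0,0,0.096,-0.23,0,-0.5],[0,0,0,0.112,-0.27,0,-0.5],[0,0,0,0.124,-0.3,0,-0.5]])

```text
time_s: 5.55
ee_pos: [0.6369, 0.137, 0.2376]
eef_rot: [-3.142, 0.002, 0.088]
force: [-0.1, -0.2, -1.5]
grip_width: 0.0438
```

Emit:
send_rows(series=[[0,0,0,0.005,-0.01,0,-0.5],[0,0,0,0.0065,-0.015,0,-0.5],[0,0,0,0.0065,-0.015,0,-0.5],[0,0,0,0.0065,-0.015,0,-0.5],[0,0,0,0.0065,-0.015,0,-0.5]])

```text
time_s: 6.05
ee_pos: [0.6422, 0.1488, 0.2396]
eef_rot: [3.141, -0.0, 0.086]
force: [-0.2, 0.2, -0.5]
grip_width: 0.0439
```

Run:
```python
from h import *
shot('top','t2');shot('scene','s2'); o=ctrl.get_obs(); print(o['ee_pos'],o['eef_rot'])
a=cv2.imread('pics/t2.png');b=cv2.imread('pics/s2.png')
cv2.imwrite('pics/m2.png',np.hstack([cv2.resize(a[90:330,120:440],(400,300)),cv2.resize(b,(400,300))]))
```

```text
[0.64221547 0.14918102 0.23969712] [ 3.14157924e+00 -3.03577020e-04  8.59683950e-02]
```

View pics/m2.png

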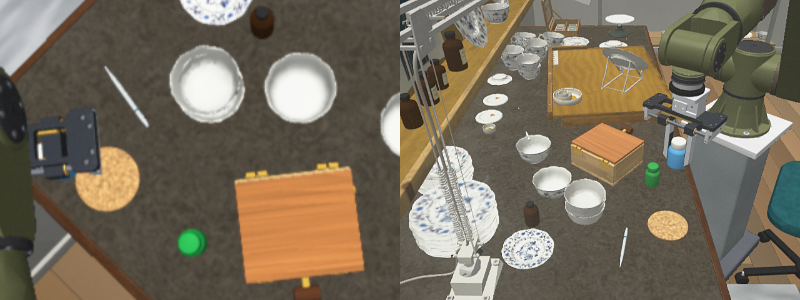

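The jar is held upright in the scene view at (677,150), and the gripper is over the coaster in the top view. I lower it to 1–2 mm above the cork, pausing to read the force.

Emit:
send_rows(series=[[0,0,0,0,0,0.03,-0.5],[0,0,0,0,0,0.065,-0.5],[0,0,0,0,0,0.1,-0.5],[0,0,0,0,0,0.135,-0.5],[0,0,0,0,0,0.165,-0.5],[0,0,0,0,0,0.185,-0.5],[0,0,0,0,0,0.195,-0.5],[0,0,0,0,0,0.2,-0.5]])

```text
time_s: 6.95
ee_pos: [0.6421, 0.1498, 0.039]
eef_rot: [3.142, 0.001, 0.087]
force: [-0.0, 0.6, -0.7]
grip_width: 0.0441
```

Emit:
send_rows(series=[[0,0,0,0,0,0.002,-0.5],[0,0,0,0,0,0.003,-0.5],[0,0,0,0,0,0.004,-0.5],[0,0,0,0,0,0.004,-0.5]])

```text
time_s: 7.35
ee_pos: [0.6424, 0.1501, 0.036]
eef_rot: [-3.141, -0.001, 0.087]
force: [-0.2, -0.3, -1.4]
grip_width: 0.0443
```

Force still shows about the jar's weight, so it isn't pressing yet. I go down 1 mm more, then open gently.

Emit:
send_rows(series=[[0,0,0,0,0,0.001,-0.5],[0,0,0,0,0,0.001,-0.5],[0,0,0,0,0,0.001,0],[0,0,0,0,0,0.001,0.3],[0,0,0,0,0,0.001,0.6],[0,0,0,0,0,0.001,1],[0,0,0,0,0,0.001,1],[0,0,0,0,0,0.001,1]])

```text
time_s: 8.15
ee_pos: [0.6422, 0.15, 0.0344]
eef_rot: [-3.142, 0.0, 0.087]
force: [0.1, 0.2, 0.1]
grip_width: 0.0839
```

Emit:
send_rows(series=[[0,0,0,0,0,-0.02,1],[0,0,0,0,0,-0.05,1],[0,0,0,0,0,-0.09,1],[0,0,0,0,0,-0.13,1],[0,0,0,0,0,-0.16,1],[0,0,0,0,0,-0.18,1],[0,0,0,0,0,-0.18,1]])

```text
time_s: 8.85
ee_pos: [0.6431, 0.1502, 0.2177]
eef_rot: [-3.141, -0.005, 0.087]
force: [0.5, 0.7, 0.5]
grip_width: 0.0943
```

Run:
```python
from h import *
shot('wrist','w3');shot('scene','s3'); o=ctrl.get_obs(); print(o['ee_pos'],o['eef_rot'],o['grip_width'])
a=cv2.imread('pics/w3.png');b=cv2.imread('pics/s3.png')
cv2.imwrite('pics/m3.png',np.hstack([cv2.resize(a,(400,300)),cv2.resize(b[240:480,320:640],(400,300))]))
```

```text
[0.64204061 0.14998394 0.21362624] [3.14151127e+00 5.80609480e-04 8.69602937e-02] 0.09396043480230494
```

View pics/m3.png

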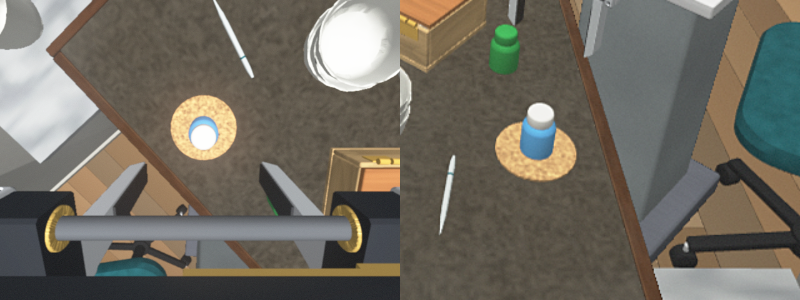

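The jar stands upright near the middle of the coaster and the fingers are clear. Next I move above the pull.

Emit:
send_rows(series=[[0,0,0,-0.02,0.03,0,1],[0,0,0,-0.049,0.07,0,1],[0,0,0,-0.077,0.11,0,1],[0,0,0,-0.105,0.15,0,1],[0,0,0,-0.133,0.19,0,1],[0,0,0,-0.16,0.23,0,1],[0,0,0,-0.188,0.27,0,1],[0,0,0,-0.205,0.295,0,1]])

```text
time_s: 9.75
ee_pos: [0.4614, -0.1636, 0.2129]
eef_rot: [-3.141, 0.002, 0.085]
force: [0.7, 0.3, 1.0]
grip_width: 0.0938
```

Emit:
send_rows(series=[[0,0,0,-0.01,0.0135,0,1],[0,0,0,-0.01,0.0135,0,1],[0,0,0,-0.01,0.0135,0,1],[0,0,0,-0.01,0.0135,0,1]])

```text
time_s: 10.15
ee_pos: [0.4551, -0.1751, 0.2138]
eef_rot: [-3.141, 0.001, 0.088]
force: [1.1, -0.3, -0.6]
grip_width: 0.094
```

Run:
```python
from h import *
c=shot('wrist','w4'); o=ctrl.get_obs(); print(o['ee_pos'],o['eef_rot'],o['grip_width'],o['force'])
f=240/np.tan(np.radians(float(c['fov_y']))/2); p=c['R']@np.array([.4547,-.176,.084])+c['t']; print('pull pred px',p[:2]/p[2]*f+[c['cx'],c['cy']])
p=c['R']@(o['ee_pos']-[0,0,o['ee_pos'][2]-.084])+c['t']; print('tcp px',p[:2]/p[2]*f+[c['cx'],c['cy']])
```

```text
[ 0.45515553 -0.17511644  0.21399756] [-3.14112074e+00  5.64501902e-04  8.81951720e-02] 0.09431484159394056 [-0.28218169  0.12013903  0.00740355]
pull pred px [325.67639481 225.55935439]
tcp px [324.64975336 224.92691942]
```

View pics/w4.png

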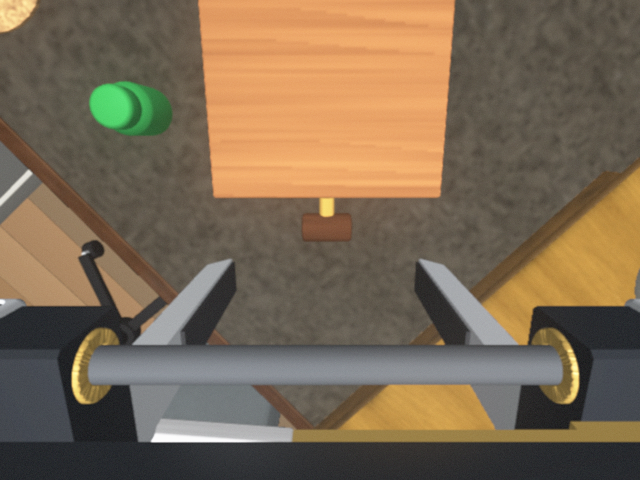

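The dowel sits at (327,227), within 2 px of the prediction (326,226). I go down and grip its ends.

Emit:
send_rows(series=[[0,0,0,0,0.001,0.03,1],[0,0,0,0,0.001,0.06,1],[0,0,0,0,0.001,0.09,1],[0,0,0,0,0.001,0.115,1],[0,0,0,0,0.001,0.13,1],[0,0,0,0,0.001,0.13,1],[0,0,0,0,0.001,0.13,1]])

```text
time_s: 10.9
ee_pos: [0.4553, -0.1766, 0.0848]
eef_rot: [-3.142, -0.0, 0.088]
force: [0.4, -0.4, 0.6]
grip_width: 0.0939
```

Emit:
send_rows(series=[[0,0,0,0,0,0,-0.3],[0,0,0,0,0,0,-0.3],[0,0,0,0,0,0,-0.5],[0,0,0,0,0,0,-0.5],[0,0,0,0,0,0,-0.5],[0,0,0,0,0,0,-0.5],[0,0,0,0,0,0,-0.5]], force=20)

```text
time_s: 11.6
ee_pos: [0.4549, -0.177, 0.0845]
eef_rot: [-3.142, -0.0, 0.087]
force: [-0.2, 0.8, 0.4]
grip_width: 0.0413
```

Emit:
send_rows(series=[[0,0,0,0.001,0,-0.016,-0.5],[0,0,0,0.003,0,-0.032,-0.5],[0,0,0,0.006,0,-0.048,-0.5],[0,0,0,0.011,0,-0.063,-0.5],[0,0,0,0.017,0,-0.078,-0.5],[0,0,0,0.025,0,-0.0925,-0.5],[0,0,0,0.025,0,-0.0925,-0.5]])

```text
time_s: 12.3
ee_pos: [0.4803, -0.174, 0.1781]
eef_rot: [-3.14, -0.0, 0.088]
force: [-4.0, 5.9, 1.1]
grip_width: 0.0401
```

Run:
```python
from h import *
shot('scene','s5');shot('top','t5');o=ctrl.get_obs(); print(o['ee_pos'],o['force'],o['grip_width'])
a=cv2.imread('pics/t5.png');b=cv2.imread('pics/s5.png')
cv2.imwrite('pics/m5.png',np.hstack([cv2.resize(a,(400,300)),cv2.resize(b[120:360,180:500],(400,300))]))
```

```text
[ 0.47959905 -0.17406313  0.17697251] [-3.67203741  5.81161976  1.04898427] 0.03989500841483892
```

View pics/m5.png

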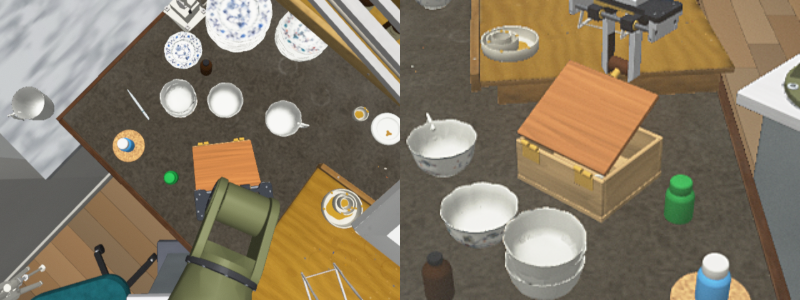

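The lid rises with the pull, to about 30°. I continue, easing sideways slightly to shed the 6 N lateral load.

Emit:
send_rows(series=[[0,0,0,0.009,-0.001,-0.0136,-0.5],[0,0,0,0.0185,-0.002,-0.0264,-0.5],[0,0,0,0.0294,-0.002,-0.0383,-0.5],[0,0,0,0.0413,-0.002,-0.0492,-0.5],[0,0,0,0.0541,-0.002,-0.059,-0.5],[0,0,0,0.0677,-0.002,-0.0677,-0.5],[0,0,0,0.082,-0.002,-0.0752,-0.5],[0,0,0,0.082,-0.002,-0.0752,-0.5]])

```text
time_s: 13.2
ee_pos: [0.5623, -0.1665, 0.2525]
eef_rot: [3.14, -0.0, 0.087]
force: [-0.6, -6.3, 1.9]
grip_width: 0.0403
```

Emit:
send_rows(series=[[0,0,0,0.0149,0.001,-0.006,-0.5],[0,0,0,0.0272,0.001,-0.01,-0.5],[0,0,0,0.0397,0.001,-0.0133,-0.5],[0,0,0,0.0493,0.001,-0.015,-0.5],[0,0,0,0.0589,0.001,-0.0163,-0.5],[0,0,0,0.067,0.001,-0.017,-0.5],[0,0,0,0.0717,0.001,-0.0172,-0.5],[0,0,0,0.0717,0.001,-0.0172,-0.5]])

```text
time_s: 14.0
ee_pos: [0.6331, -0.1602, 0.269]
eef_rot: [-3.141, 0.0, 0.087]
force: [-1.1, 3.0, -1.8]
grip_width: 0.0398
```

Run:
```python
from h import *
s=shot('scene','s6');shot('top','t6');shot('wrist','w6');o=ctrl.get_obs(); print(o['ee_pos'],o['force'],o['grip_width'])
a=cv2.imread('pics/t6.png');b=cv2.imread('pics/s6.png')
cv2.imwrite('pics/m6.png',cv2.resize(b[100:340,200:480],(700,600),interpolation=cv2.INTER_CUBIC))
# lid plane from scene depth: red-orange pixels
z=s['z_map'];V,U=np.mgrid[0:480,0:640];f=240/np.tan(np.radians(float(s['fov_y']))/2)
p=np.stack([(U-s['cx'])/f*z,(V-s['cy'])/f*z,z],-1);p=(p-s['t'])@s['R']
m=(z>0)&(p[...,2]>.11)&(p[...,2]<.23)&(p[...,0]>.55)&(p[...,0]<.72)&(p[...,1]>-.26)&(p[...,1]<-.07)
q=p[m];print(len(q))
x=np.array([np.cos(.087),np.sin(.087)]); X=(q[:,:2]-[.639,-.160])@x; Z=q[:,2]-.084
for it in range(4):
    A=np.polyfit(Z,X,1); r=X-np.polyval(A,Z); k=abs(r)<max(.004,2*r.std()); Z,X=Z[k],X[k]
print(A,len(X),r.std(),'angle',np.pi/2+np.arctan(A[0]), 'pos angle', np.pi-np.arctan2(o['ee_pos'][2]-.084,((o['ee_pos'][:2]-[.639,-.16])@x)))
```

```text
[ 0.63260122 -0.16028667  0.268971  ] [-0.03501518  2.72787418 -3.66697428] 0.03970768889881698
4248
[-0.05927197  0.00496204] 4156 0.0013943192030002034 angle 1.5115936186815957 pos angle 1.5362128977971647
```

View pics/m6.png

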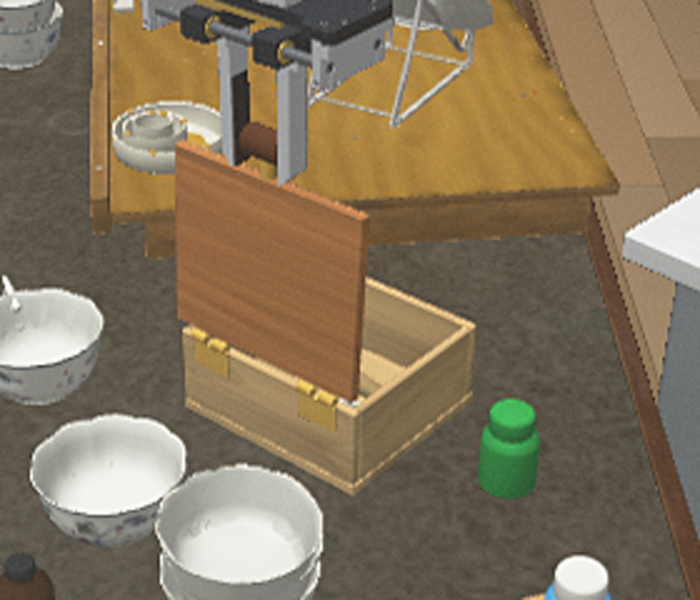

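The lid is nearly upright. The depth fit gives 1.512 and the grip position gives 1.536. I move the last 8 mm slowly, then measure again, also checking against the fixed vertical chest wall.

Emit:
send_rows(series=[[0,0,0,0.002,0.0005,0,-0.5],[0,0,0,0.004,0.0005,0,-0.5],[0,0,0,0.006,0.0005,0,-0.5],[0,0,0,0.008,0.0005,0,-0.5],[0,0,0,0.008,0.0005,0,-0.5],[0,0,0,0.008,0.0005,0,-0.5]])

```text
time_s: 14.75
ee_pos: [0.6406, -0.1596, 0.2692]
eef_rot: [-3.14, 0.001, 0.088]
force: [-1.2, 6.4, -2.5]
grip_width: 0.0396
```

```bash
cat > ang.py <<'E'
from h import *
import sys
t=sys.argv[1]
s=shot('scene','s'+t);o=ctrl.get_obs(); print(o['ee_pos'],o['force'],o['grip_width'],o['time_s'])
z=s['z_map'];V,U=np.mgrid[0:480,0:640];f=240/np.tan(np.radians(float(s['fov_y']))/2)
p=np.stack([(U-s['cx'])/f*z,(V-s['cy'])/f*z,z],-1);p=(p-s['t'])@s['R']
x=np.array([np.cos(.087),np.sin(.087)]);y=np.array([-x[1],x[0]])
d=p[...,:2]-[.639,-.160]; X=d@x;Y=d@y
def fit(lo,hi):
    m=(z>0)&(p[...,2]>lo)&(p[...,2]<hi)&(abs(X)<.03)&(abs(Y)<.08)
    A=np.c_[p[...,2][m]-.084,Y[m],np.ones(m.sum())];b=X[m]
    for i in range(5):
        c=np.linalg.lstsq(A,b,rcond=None)[0];r=b-A@c;k=abs(r)<max(.002,2*r.std());A,b=A[k],b[k]
    print(lo,hi,len(b),c,r.std(),'angle',np.pi/2+np.arctan(c[0]))
fit(.11,.23); fit(.11,.17); fit(.17,.23);fit(.008,.05)
print('pos angle', np.pi-np.arctan2(o['ee_pos'][2]-.084,((o['ee_pos'][:2]-[.639,-.16])@x)))
E
python3 ang.py 7
```

```text
[ 0.64060814 -0.15960373  0.26915135] [-1.25570399  6.203098   -1.40257012] 0.03968258570553626 14.8
0.11 0.23 3105 [-0.01801169 -0.00342966  0.00492773] 0.0010176765094815274 angle 1.552786583407625
0.11 0.17 1493 [-0.02128834 -0.00287752  0.00510614] 0.0009777722186062232 angle 1.5495112013881054
0.17 0.23 1641 [-0.0170516  -0.00407251  0.00482855] 0.0010626276908813918 angle 1.553746376306179
0.008 0.05 838 [ 0.00817247 -0.00367215  0.00045408] 0.0009743070958295662 angle 1.5789686194793924
pos angle 1.579634776540319
```

Every estimate lies between 1.545 and 1.580, inside the 1.501–1.641 window. I nudge 1 mm more, relieve the side load, and hold.

Emit:
send_rows(series=[[0,0,0,0.001,-0.0008,0,-0.5],[0,0,0,0.0015,-0.0008,0,-0.5],[0,0,0,0.0015,-0.0008,0,-0.5],[0,0,0,0.0015,-0.0008,0,-0.5],[0,0,0,0.0015,-0.0008,0,-0.5],[0,0,0,0.0015,-0.0008,0,-0.5],[0,0,0,0.0015,-0.0008,0,-0.5],[0,0,0,0.0015,-0.0008,0,-0.5]])

```text
time_s: 15.6
ee_pos: [0.6422, -0.1594, 0.2692]
eef_rot: [-3.142, 0.0, 0.087]
force: [-2.0, 0.0, -6.3]
grip_width: 0.0399
```

Emit:
send_rows(series=[[0,0,0,0,0,0,-0.5],[0,0,0,0,0,0,-0.5],[0,0,0,0,0,0,-0.5],[0,0,0,0,0,0,-0.5],[0,0,0,0,0,0,-0.5],[0,0,0,0,0,0,-0.5],[0,0,0,0,0,0,-0.5],[0,0,0,0,0,0,-0.5]])

```text
time_s: 16.4
ee_pos: [0.6422, -0.1594, 0.2692]
eef_rot: [-3.141, 0.0, 0.087]
force: [-0.5, 0.1, -8.4]
grip_width: 0.0396
```

```bash
python3 ang.py 8
python3 - <<'E'
from h import *
c=shot('top','t8')
hsv=cv2.cvtColor(c['pixels'],cv2.COLOR_RGB2HSV)
for n,u0 in (('jar',None),):
    m=np.zeros((480,640),bool); m[205:260,175:240]=True; m&=(hsv[...,1]<60)&(hsv[...,2]>150); v,u=np.nonzero(m)
    print(len(u), ray(c,u.mean(),v.mean(),.075) if len(u) else None)
b=cv2.imread('pics/s8.png');cv2.imwrite('pics/m8.png',np.hstack([cv2.resize(b,(400,300)),cv2.resize(cv2.imread('pics/t8.png'),(400,300))]))
E
```

```text
[ 0.64226987 -0.1593406   0.26919774] [-1.58759814  0.42743211 -8.72599901] 0.03975791710668937 16.45
0.11 0.23 3103 [-0.01181307 -0.00274068  0.00516459] 0.0010145602620430514 angle 1.5589838045324327
0.11 0.17 1512 [-0.01143191 -0.00330873  0.00517846] 0.0010573071565176443 angle 1.559364912786746
0.17 0.23 1602 [-0.00774587 -0.002149    0.00466739] 0.0009654854479910762 angle 1.5630506104891448
0.008 0.05 891 [ 0.01085309 -0.0043119   0.00062154] 0.001110605016000179 angle 1.5816489874071222
pos angle 1.5886930921558395
286 [0.64431142 0.14845523 0.075     ]
```

View pics/m8.png

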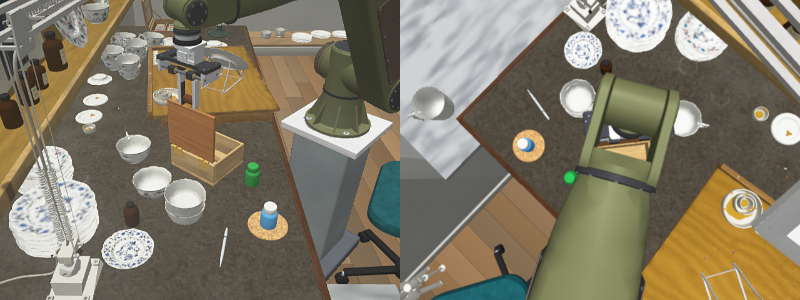

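The lid is steady and upright, the jar is about 2 mm from the coaster's centre, and the bystanders are where they were. I hand it in.

Emit:
send_rows(series=[[0,0,0,0,0,0,-0.5],[0,0,0,0,0,0,-0.5],[0,0,0,0,0,0,-0.5],[0,0,0,0,0,0,-0.5]])

```text
time_s: 16.9
ee_pos: [0.6423, -0.1594, 0.2692]
eef_rot: [-3.142, 0.0, 0.087]
force: [-0.9, 0.6, -9.9]
grip_width: 0.0398
```

```bash
python3 -c "
from h import *
o=ctrl.get_obs();print(o['force'],o['ee_pos'],o['time_s'],o['grip_width']);print(ctrl.hand_in())"
```

```text
[-0.87704583  0.55707324 -9.85001667] [ 0.6422533  -0.15935928  0.26922042] 16.9 0.039824636046571646
the job is handed in; nothing more can be done
None
```

I stood the blue jar upright on the coaster and swung the lid up by its cross-pull. I handed the job in at 16.9 s with the pull still gripped (20 N set) and the lid steady. No verdict was reported.

- **Jar:** the last top picture puts its axis about 2 mm from the coaster's centre. It is upright and the fingers are clear of it.
- **Lid angle:** the depth fit reads 1.56 rad and the grip position reads 1.59 rad. They disagree by about 0.03 rad, probably from a few millimetres of slip of the dowel in the pads or from calibration. Both are inside the 1.50–1.64 window.
- **Steadiness:** the tool pose did not change over the last 1.3 s. The vertical force on the tool crept from −6 to −10 N while holding, still far below the 120 N wrist limit.
- **Bystanders:** the cup, the bowl, the pen and the green jar looked unmoved in the last pictures; I checked them by eye and did not measure them.

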